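# Press a box panel blue side to the pad

## Task

Take the display panel out of the wooden rack, turn it round so that its blue face looks at the rubber pad of the green hand press, stand it fully down in the press's slot and let go of it. Then push the spring lever down by its red paddle past its first and second clicks to the third (the red mark; not on to the bottom stop), and keep holding it there so that the pad squeezes the panel: the job finishes with you still holding the lever. Leave the tape roll, the small carton and the glue jar where they stand.

Things in the scene. Friction and masses are not known exactly. Their poses are not given: they have to be found in the camera images.
- panel_center (a point): Centre of the display panel: a stiff upright board, 10 mm thick (its x), 100 mm wide (its y), 90 mm tall (its z), 70 g. The face on its -x side is blue with a round brass spot (36 mm) in the middle; the +x face is plain brown board. It starts standing in the rack's slot, blue face away from the press (robot's right), its upper 57 mm free above the rack.
- panel_blue (a point): Centre of the panel's blue face, 5 mm from panel_center along the panel's -x; same axes.
- panel: The same panel; origin at the centre of its underside, 45 mm below panel_center.
- rack: Fixed wooden rack, 90 x 130 x 45 mm high, with one slot along its y, 13 mm wide, open at both ends, slot floor 12 mm above the table. Origin on the table under its middle (the slot's middle line).
- nest (a point): Middle of the floor of the green press's slot, 20 mm above the table. Slot along y, 14 mm wide (x), 108 mm long (y), open above. Its walls are 38 mm high, with lips to 49 mm that flare the mouth by 6 mm on all sides. z up. The pad is on the +x side: the seated panel's blue face looks along nest +x, panel_center 45 mm above nest. Nothing stands over the slot.
- press_pad: Black rubber pad, 48 mm wide (y) and 24 mm high, 17 to 41 mm above the slot floor; with the lever up its face stands 22 mm from the slot's middle line, on the nest's +x side. It is sprung (0.8 N per mm). Origin at the lower edge of its back, axes as the nest's.
- lever (a joint): Press lever, rad: 0 = up (rests there by its spring), grows as the paddle is pushed down. Clicks (a ripple in the push) at 0.2 (yellow mark), 0.4 (orange) and 0.6 (red), bottom stop at 0.78. It stays at none of them by itself: let go, it springs back to 0. It drives the pad 40 mm per rad towards the slot; the pad touches the panel between the second and third click.
- paddle_top (a point): Middle of the top of the red paddle (56 x 64 x 18 mm, its free -x end 17 deg up at rest, 17 deg down at third click). Pivot: level axis along nest y, 160 mm away on the nest +x side, 140 mm above the table. Height above the table in mm: 190 at rest, 159 at first click, 127 at second, 96 at third, 69 at the stop; nest x stays within 9 mm. Push needed: about 5 N, rising with +/- 2.5 N clicks to 12 N at the third.
- tape_roll: Roll of clear tape lying flat, 90 mm across, 48 mm high; origin at its underside. Leave it.
- carton: Small brown carton 90 x 75 x 60 mm; origin at its underside. Leave it.
- glue_jar: Jar with yellow cap, 60 mm across, 80 mm high; origin at its underside. Leave it.

How it is judged:
On the way, in this order (a step that is already met when the one before it is completed fails the run):
1. the panel stands fully down in the press's slot, blue face to the pad, let go, with the lever still up (x of panel_center in the frame of nest between -0.005 and 0.005 m and y of panel_center in the frame of nest between -0.008 and 0.008 m and z of panel_center in the frame of nest between 0.041 and 0.0495 m and angle between the z axis of panel_center and the z axis of nest, either way round below 0.13 rad and x of panel_blue in the frame of nest above 0 m and contact force between the fingers and panel below 0.1 N and value of joint lever below 0.12 rad), for 0.2 s.
2. the lever is pushed past two clicks and held at the third, the pad squeezing the panel (value of joint lever between 0.53 and 0.67 rad and contact force between any of the fingers, the arm and lever_c2 above 1.5 N and contact force between press_pad and panel above 1.5 N), for 0.5 s.
At the end, for the whole second after the job is handed in: The robot is holding the red paddle down (at least 1.5 N) with the lever at the third click (0.6 +/- 0.07 rad), and the pad squeezes the panel with at least 1.5 N. The panel is not gripped, stands fully down in the slot (within 4 mm), upright within 0.13 rad, its blue face to the pad (all of step 2 and x of panel_center in the frame of nest between -0.005 and 0.005 m and y of panel_center in the frame of nest between -0.008 and 0.008 m and z of panel_center in the frame of nest between 0.041 and 0.0495 m and angle between the z axis of panel_center and the z axis of nest, either way round below 0.13 rad and x of panel_blue in the frame of nest above 0 m and contact force between the fingers and panel below 0.1 N); the arm keeps its last pose, push and grip.
It fails at once if the tape roll is knocked or moved (over 30 mm) (distance of tape_roll from where it was at the start of the episode above 0.03 m).
It fails at once if the carton is knocked or moved (over 30 mm) (distance of carton from where it was at the start of the episode above 0.03 m).
It fails at once if the glue jar is knocked or moved (over 30 mm) (distance of glue_jar from where it was at the start of the episode above 0.03 m).
It also fails if it takes over 58 s, if anything falls off the work surface, if the arm or the gripper's body presses on something with over 40 N, if the wrist force passes 120 N, or if a joint passes its speed limit or range.

## Robot

A 6-joint arm with a two-finger parallel gripper is mounted at the origin on the work surface. World frame = base frame: x ahead of the robot, y to its left, z up, the work surface at z = 0. Lengths are in m, angles in rad, forces in N, time in s.
With the tool pointing down it reaches from about 0.3 to 0.775 m from the base axis. Payload 14.6 kg.
Tool frame: the origin (TCP) lies on the centre line of the jaws, within the pads' length; the fingertips stand ctrl.finger_overhang ahead of it and the grasp point (between the pads) lies 3 mm ahead of it (ctrl.finger_overhang is the distance from the TCP to the fingertips, in m); z points along the fingers, y is the direction in which the jaws open and shut (so a half turn about z gives the same grasp; the last joint's range is limited). The gripper opens to 94 mm and grips with 3 to 60 N. Pads are 16 mm wide; open, the fingers measure 119 mm over their backs; the gripper's body (75 mm by 177 mm) begins 78 mm behind the grasp point.
Start: joints at [1.112, 0.3, 1.521, -0, 1.321, -0.067], TCP at [0.21, 0.508, 0.227] pointing down, gripper open.
Joint ranges: [-3.03, 3.03], [-0.79, 2.21], [0.23, 2.52], [-1.04, 4.18], [0, 3.07], [-2.55, 2.55]. Speed limits (rad/s): [2.22, 2.22, 2.57, 3.14, 3.14, 3.14].

## Interface

Orientations are given as a 3x3 rotation matrix whose columns are the frame's x, y, z axes.
In Python, from workcell import ctrl gives the robot as it stands. The module is installed in compiled form; this text tells all that it offers.
- The arm moves only by the shell command python3 -m creep 'ROWS'. ROWS is JSON, a list of rows, each a list of 3 entries, a list of its own where there are three numbers: the shift along the tool's x, y, z in cm, then the turn, a rotation vector about the tool's x, y, z in rad, then the closure in counts, from 0 (fully open) to 255 (shut). In form: [[[dx, dy, dz], [rx, ry, rz], claw], ...]. A call has 1 to 5 rows; each row shifts and turns the commanded pose from where the row before left it, along the tool's axes as they then stand; what a row does not reach is not made up. A row lasts 1/12 s, in which the tool goes at most 41.7 mm and 7.16 degrees, less where a joint would pass 70% of its speed; a pose out of reach is approached as far as the arm can. A call is refused whole if a number of a shift passes 4.17 or a number of a turn 0.125, either way. A call with a gripper value outside its range is refused whole. The fingers move at their own pace and stop on an object; the grip force is fixed at half the most. Time passes only in rows, so rows that do not move let the fingers close. It gives the time, the measured TCP pose, the force and the opening at its end, in the units of the state.
- ctrl.sense(): the state, without advancing time (a new reading comes with each control period).
- ctrl.snapshot(name): name is "scene" or "top"; returns a dict with "img" (480x640x3 uint8, blue, green, red), "fx", "fy", "cx", "cy" (pixels), "cam_to_world" (4x4, takes a point from camera to world coordinates). Camera axes: x right, y down, z forward; pixel columns grow to the right and rows downward; lengths in m; the calibration is good to about 2 mm. A picture is of the moment at which its call begins. There is no depth.
- ctrl.close_job(): hands the job in, once; it reports no verdict.
The state is a dict: "clock": time; "qpos": joint angles; "qvel": joint speeds; "effort": joint torques, N m; "ee_pos": TCP position; "eef_rot": TCP orientation; "wrist_force": force on the tool from outside, world axes, zero at the start; "wrist_torque": the same for the moment, N m; "opening": opening from 0.0 (shut) to 1.0 (fully open).
Only numpy, scipy, OpenCV 4.12 (cv2) and the standard library are available. Lean on these libraries where they do the work, as an engineer would, in place of code of your own. Each camera call takes 0.05 s, during which the arm holds its last target. There are 200 camera calls.

## Working session

There is one attempt and no reset: what is moved stays moved. The work goes in short steps, Python scripts to look and compute and a shell command to move; the robot and the scene stay as the last step left them, time stands still between calls to the robot, and variables do not carry over. Pictures are saved under pics/ and viewed, about 8 in all and at most 12, crops included, and the job is handed in when it is done.

```bash
mkdir -p pics; python3 - <<'E'
from workcell import ctrl
import cv2,numpy as np
np.set_printoptions(precision=4,suppress=True)
for n in("scene","top"):
    s=ctrl.snapshot(n); cv2.imwrite(f"pics/{n}0.png",s["img"]); print(n,s["fx"],s["fy"],s["cx"],s["cy"]);print(s["cam_to_world"])
st=ctrl.sense()
for k in st: print(k,np.array(st[k]))
print(ctrl.finger_overhang)
E
```

```text
scene 555.7460415565912 555.7460415565912 326.89466777066065 237.30597940007542
[[-0.7759  0.5019 -0.3823  1.1342]
 [ 0.6307  0.6314 -0.4512  0.6953]
 [ 0.015  -0.5911 -0.8064  1.2767]
 [ 0.      0.      0.      1.    ]]
top 609.877421563784 609.877421563784 318.9856690474781 232.3206542835542
[[ 0.0123 -0.9981  0.0605  0.4929]
 [-0.9999 -0.0126 -0.0042  0.0466]
 [ 0.005  -0.0605 -0.9982  1.5126]
 [ 0.      0.      0.      1.    ]]
clock 0.1
qpos [ 1.1124  0.3004  1.5215  0.      1.3207 -0.0666]
qvel [-0.0002 -0.0024 -0.0008  0.0016  0.0012  0.0014]
effort [  0.0001 -53.2649 -35.3279   0.0709   0.0236  -0.0001]
ee_pos [0.2099 0.5081 0.2269]
eef_rot [[-0.9242  0.3819 -0.0005]
 [ 0.3819  0.9242 -0.0009]
 [ 0.0001 -0.001  -1.    ]]
wrist_force [-0.3773  0.501  -0.0112]
wrist_torque [0.0396 0.0067 0.043 ]
opening 0.9968457370804175
0.022
```

View pics/scene0.png

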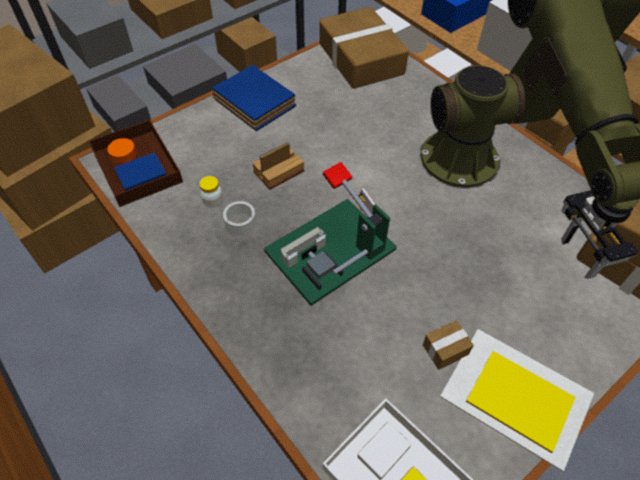

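View pics/top0.png

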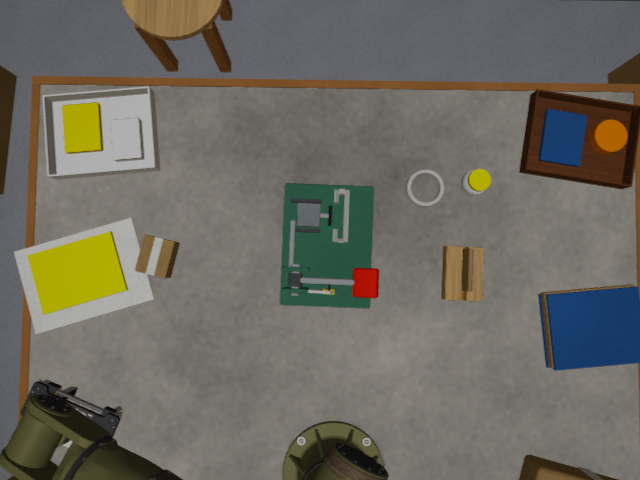

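The scene view shows the press at (330,250), the rack at (278,165) and the red paddle at (337,175). In the top view the nest slot is at (341,216), the pad at (330,215), the paddle at (366,282) and the rack at (463,273). Image right is world -y and image down is -x. Next I'll view zoomed crops of both.

```bash
python3 - <<'E'
import cv2,numpy as np
t=cv2.imread("pics/top0.png");s=cv2.imread("pics/scene0.png")
def c(im,x,y,w,h,k=4): return cv2.resize(im[y:y+h,x:x+w],(w*k,h*k),interpolation=cv2.INTER_CUBIC)
m=np.vstack([np.hstack([c(t,285,180,100,75),c(t,425,235,100,75)]),np.hstack([c(s,265,215,100,75),c(s,240,135,100,75)])])
cv2.imwrite("pics/m1.png",m)
E
```

```text
(no output)
```

View pics/m1.png

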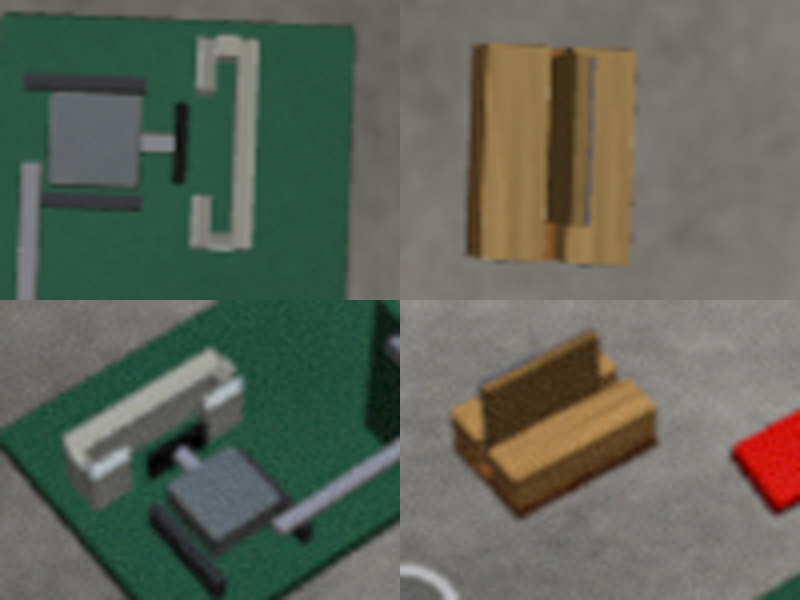

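Crop positions in mosaic pixels:
- **Top view:** the nest rim spans (190–260, 37–248). The panel's top edge runs from (583,52) to (577,226). The rack top corners are about (483,43), (636,50), (630,265) and (477,257).
- **Scene view:** the nest rim corners are about (65,437), (213,348), (243,380) and (95,470). The panel's top edge runs from (480,385) to (597,332).

Now I'll turn these into world positions.

```bash
cat > h.py <<'E'
import numpy as np,cv2
np.set_printoptions(precision=4,suppress=True)
from workcell import ctrl
C={"scene":(555.746,326.895,237.306,np.array([[-0.7759,0.5019,-0.3823,1.1342],[0.6307,0.6314,-0.4512,0.6953],[0.015,-0.5911,-0.8064,1.2767]])),
"top":(609.877,318.986,232.321,np.array([[0.0123,-0.9981,0.0605,0.4929],[-0.9999,-0.0126,-0.0042,0.0466],[0.005,-0.0605,-0.9982,1.5126]]))}
def ray(n,p):
    f,cx,cy,M=C[n]; d=M[:,:3]@np.array([(p[0]-cx)/f,(p[1]-cy)/f,1]); return M[:,3],d/np.linalg.norm(d)
def plane(n,p,z):
    o,d=ray(n,p); return o+d*(z-o[2])/d[2]
def tri(p,q):
    o1,d1=ray("top",p);o2,d2=ray("scene",q)
    t=np.linalg.lstsq(np.c_[d1,-d2],o2-o1,rcond=None)[0]; a=o1+t[0]*d1;b=o2+t[1]*d2
    return (a+b)/2,np.linalg.norm(a-b)
E
python3 - <<'E'
from h import *
T=cv2.imread("pics/top0.png");S=cv2.imread("pics/scene0.png")
A=lambda x,y:(285+x/4-.375,180+y/4-.375); B=lambda x,y:(425+x/4-100-.375,235+y/4-.375)
Sa=lambda x,y:(265+x/4-.375,215+(y-300)/4-.375); Sb=lambda x,y:(240+(x-400)/4-.375,135+(y-300)/4-.375)
print("nest",tri(A(225,143),Sa(154,409)))
for c in[(198,37),(260,40),(252,248),(190,248)]: print(plane("top",A(*c),.049),plane("top",A(*c),.069))
print("slot wall R line",plane("top",A(240,60),.069),plane("top",A(234,225),.069))
print("pad",plane("top",A(181,103),.061),plane("top",A(181,183),.061))
print("rack",[plane("top",B(*c),.045) for c in[(483,43),(636,50),(630,265),(477,257)]])
print("panel top",[plane("top",B(*c),.102) for c in[(583,52),(577,226)]])
print("panel top tri",tri(B(597,52),Sb(597,332)),tri(B(577,226),Sb(480,385)))
# red paddle
for n,I in(("top",T),("scene",S)):
    h=I.astype(int); m=((h[...,2]>140)&(h[...,1]<60)&(h[...,0]<60)).astype(np.uint8)
    k,l,s,c=cv2.connectedComponentsWithStats(m); i=1+np.argmax(s[1:,4]); r=cv2.minAreaRect(np.argwhere(l==i)[:,::-1].astype(np.float32)); print(n,s[i],c[i],r)
# nest mask top
h=T[180:260,285:385].astype(int); m=(h.min(2)>135).astype(np.uint8); k,l,s,c=cv2.connectedComponentsWithStats(m)
for i in range(1,k):
  if s[i,4]>60: print("white",s[i],cv2.minAreaRect(np.argwhere(l==i)[:,::-1].astype(np.float32)))
E
```

```text
nest (array([ 0.6208, -0.0103,  0.0668]), np.float64(0.0021088719502968868))
[0.6872 0.0052 0.049 ] [0.6845 0.0057 0.069 ]
[ 0.6858 -0.0323  0.049 ] [ 0.6832 -0.0312  0.069 ]
[ 0.5601 -0.0286  0.049 ] [ 0.5592 -0.0276  0.069 ]
[0.5596 0.0086 0.049 ] [0.5587 0.0091 0.069 ]
slot wall R line [ 0.6711 -0.0194  0.069 ] [ 0.5727 -0.0168  0.069 ]
pad [0.6458 0.0153 0.061 ] [0.5978 0.0147 0.061 ]
rack [array([ 0.5542, -0.2645,  0.045 ]), array([ 0.5511, -0.3568,  0.045 ]), array([ 0.4221, -0.3527,  0.045 ]), array([ 0.4258, -0.2609,  0.045 ])]
panel top [array([ 0.5473, -0.3104,  0.102 ]), array([ 0.4469, -0.3067,  0.102 ])]
panel top tri (array([ 0.5173, -0.2661,  0.1888]), np.float64(0.07845490361840238)) (array([ 0.4762, -0.3523,  0.0236]), np.float64(0.08161213669011076))
top [353 269  25  29 668] [365.1108 282.7111] ((365.0224304199219, 282.6189880371094), (23.606252670288086, 28.36273765563965), 3.3664605617523193)
scene [324 163  28  24 369] [337.1734 173.9621] ((337.2752990722656, 174.14044189453125), (19.39796257019043, 21.305959701538086), 57.9946174621582)
```

```bash
R='[[-2.31,-2.58,0],[0,0,0],0]'; python3 -m creep '[[[0,0,-3.1],[0,0,0],0],[[0,0,-3.1],[0,0,0],0],[[0,0,-3.1],[0,0,0],0]]'
python3 -m creep '[[[-2.31,-2.58,0],[0,0,0],0],[[-2.31,-2.58,0],[0,0,0],0],[[-2.31,-2.58,0],[0,0,0],0],[[-2.31,-2.58,0],[0,0,0],0],[[-2.31,-2.58,0],[0,0,0],0]]'
python3 -m creep '[[[-2.31,-2.58,0],[0,0,0],0],[[-2.31,-2.58,0],[0,0,0],0],[[-2.31,-2.58,0],[0,0,0],0],[[-2.31,-2.58,0],[0,0,0],0],[[-2.31,-2.58,0],[0,0,0],0]]'
python3 -c "
from h import *
print(tri((365,282.6),(337.3,174.1)))"
```

```text
clock: 0.35
ee_pos: [0.2099, 0.508, 0.3212]
eef_rot: [[-0.924, 0.382, -0.001], [0.382, 0.924, -0.001], [0.0, -0.001, -1.0]]
wrist_force: [0.4, 0.3, 0.3]
opening: 1.002
clock: 0.77
ee_pos: [0.2675, 0.3434, 0.3201]
eef_rot: [[-0.924, 0.381, -0.0], [0.381, 0.924, -0.0], [0.0, -0.0, -1.0]]
wrist_force: [0.5, 0.9, 0.1]
opening: 0.999
clock: 1.18
ee_pos: [0.325, 0.1801, 0.3204]
eef_rot: [[-0.924, 0.382, 0.0], [0.382, 0.924, 0.0], [-0.0, 0.0, -1.0]]
wrist_force: [0.1, 0.9, -0.5]
opening: 0.997
(array([ 0.4648, -0.0596,  0.1863]), np.float64(0.0013923210606742629))
```

```bash
python3 -m creep '[[[-2.31,-2.58,0],[0,0,0],0],[[-2.31,-2.58,0],[0,0,0],0],[[-2.31,-2.58,0],[0,0,0],0],[[-2.31,-2.58,0],[0,0,0],0],[[-2.31,-2.58,0],[0,0,0],0]]' >/dev/null
python3 -m creep '[[[-2.31,-2.58,0],[0,0,0],0],[[-2.31,-2.58,0],[0,0,0],0],[[-2.31,-2.58,0],[0,0,0],0],[[-2.31,-2.58,0],[0,0,0],0],[[-2.31,-2.58,0],[0,0,0],0]]' >/dev/null
python3 -m creep '[[[-2.31,-2.58,0],[0,0,0],0],[[-2.31,-2.58,0],[0,0,0],0],[[-2.31,-2.58,0],[0,0,0],0],[[-2.31,-2.58,0],[0,0,0],0],[[-2.31,-2.58,0],[0,0,0],0]]'
python3 -m creep '[[[0,0,0],[0,0,0.12],0],[[0,0,0],[0,0,0.12],0],[[0,0,0],[0,0,0.12],0],[[0,0,0],[0,0,0.12],0],[[0,0,0],[0,0,0.12],0]]' >/dev/null
python3 -m creep '[[[0,0,0],[0,0,0.12],0],[[0,0,0],[0,0,0.12],0],[[0,0,0],[0,0,0.12],0],[[0,0,0],[0,0,0.12],0],[[0,0,0],[0,0,0.12],0]]' >/dev/null
python3 -m creep '[[[0,0,0],[0,0,0.12],0],[[0,0,0],[0,0,0.12],0],[[0,0,0],[0,0,0.12],0],[[0,0,0],[0,0,0.12],0],[[0,0,0],[0,0,0.12],0]]' >/dev/null
python3 -m creep '[[[0,0,0],[0,0,0.12],0],[[0,0,0],[0,0,0.12],0],[[0,0,0],[0,0,0.12],0],[[0,0,0],[0,0,0.12],0],[[0,0,0],[0,0,0.12],0]]' >/dev/null
python3 -m creep '[[[0,0,0],[0,0,0.12],0],[[0,0,0],[0,0,0.12],0],[[0,0,0],[0,0,0.12],0],[[0,0,0],[0,0,0.023],0],[[0,0,0],[0,0,0],0]]'
```

```text
clock: 2.43
ee_pos: [0.4976, -0.31, 0.32]
eef_rot: [[-0.924, 0.382, -0.001], [0.382, 0.924, 0.0], [0.001, 0.0, -1.0]]
wrist_force: [-0.2, 0.2, -0.1]
opening: 1.001
clock: 4.52
ee_pos: [0.4974, -0.3083, 0.3202]
eef_rot: [[1.0, -0.032, -0.0], [-0.032, -1.0, 0.0], [-0.0, -0.0, -1.0]]
wrist_force: [0.6, -0.2, 0.3]
opening: 1.002
```

```bash
python3 -m creep '[[[0,0,3.8],[0,0,0],0],[[0,0,3.8],[0,0,0],0],[[0,0,3.8],[0,0,0],0],[[0,0,3.8],[0,0,0],0],[[0,0,3.0],[0,0,0],0]]'
python3 -m creep '[[[0,0,2.0],[0,0,0],0],[[0,0,1.6],[0,0,0],0],[[0,0,1.0],[0,0,0],0],[[0,0,0],[0,0,0],120],[[0,0,0],[0,0,0],180]]'
python3 -m creep '[[[0,0,0],[0,0,0],255],[[0,0,0],[0,0,0],255],[[0,0,0],[0,0,0],255],[[0,0,0],[0,0,0],255],[[0,0,0],[0,0,0],255]]'
python3 -m creep '[[[0,0,0],[0,0,0],255],[[0,0,0],[0,0,0],255],[[0,0,0],[0,0,0],255],[[0,0,0],[0,0,0],255],[[0,0,0],[0,0,0],255]]'
```

```text
clock: 4.93
ee_pos: [0.4967, -0.3078, 0.1355]
eef_rot: [[1.0, -0.029, -0.002], [-0.029, -1.0, 0.001], [-0.002, -0.001, -1.0]]
wrist_force: [0.1, 0.1, 0.7]
opening: 0.997
clock: 5.35
ee_pos: [0.4976, -0.3084, 0.0928]
eef_rot: [[1.0, -0.032, 0.0], [-0.032, -1.0, -0.0], [0.0, 0.0, -1.0]]
wrist_force: [0.1, 0.8, 0.9]
opening: 0.895
clock: 5.77
ee_pos: [0.4976, -0.3084, 0.0929]
eef_rot: [[0.999, -0.033, 0.0], [-0.033, -0.999, -0.0], [0.0, 0.0, -1.0]]
wrist_force: [0.5, 0.7, 1.1]
opening: 0.541
clock: 6.18
ee_pos: [0.4975, -0.3083, 0.0924]
eef_rot: [[0.999, -0.033, -0.0], [-0.033, -0.999, -0.0], [-0.0, 0.0, -1.0]]
wrist_force: [0.0, 1.0, -0.1]
opening: 0.183
```

```bash
python3 -m creep '[[[0,0,0],[0,0,0],255],[[0,0,0],[0,0,0],255],[[0,0,0],[0,0,0],255],[[0,0,0],[0,0,0],255],[[0,0,0],[0,0,0],255]]'
python3 -m creep '[[[0,0,-0.5],[0,0,0],255],[[0,0,-1],[0,0,0],255],[[0,0,-2],[0,0,0],255],[[0,0,-3],[0,0,0],255],[[0,0,-3],[0,0,0],255]]'
python3 -m creep '[[[0,0,-3],[0,0,0],255],[[0,0,-3],[0,0,0],255],[[0,0,-3],[0,0,0],255],[[0,0,-3],[0,0,0],255],[[0,0,-1.5],[0,0,0],255]]'
```

```text
clock: 6.6
ee_pos: [0.4974, -0.3083, 0.0924]
eef_rot: [[0.999, -0.033, -0.0], [-0.033, -0.999, 0.0], [-0.0, -0.0, -1.0]]
wrist_force: [-0.7, -0.1, -0.2]
opening: 0.103
clock: 7.02
ee_pos: [0.4972, -0.3082, 0.1892]
eef_rot: [[0.999, -0.033, -0.0], [-0.033, -0.999, 0.0], [-0.0, -0.0, -1.0]]
wrist_force: [-0.4, -0.8, -1.5]
opening: 0.106
clock: 7.43
ee_pos: [0.4976, -0.3084, 0.3277]
eef_rot: [[0.999, -0.033, 0.004], [-0.033, -0.999, -0.003], [0.005, 0.003, -1.0]]
wrist_force: [1.1, 0.3, 0.1]
opening: 0.104
```

```bash
python3 -m creep '[[[1.14,-3.02,0],[0,0,0],255],[[1.14,-3.02,0],[0,0,0],255],[[1.14,-3.02,0],[0,0,0],255],[[1.14,-3.02,0],[0,0,0],255],[[1.14,-3.02,0],[0,0,0],255]]'>/dev/null
python3 -m creep '[[[1.14,-3.02,0],[0,0,0],255],[[1.14,-3.02,0],[0,0,0],255],[[1.14,-3.02,0],[0,0,0],255],[[1.14,-3.02,0],[0,0,0],255],[[1.14,-3.02,0],[0,0,0],255]]'
python3 -m creep '[[[0,0,0],[0,0,-0.12],255],[[0,0,0],[0,0,-0.12],255],[[0,0,0],[0,0,-0.12],255],[[0,0,0],[0,0,-0.12],255],[[0,0,0],[0,0,-0.12],255]]'>/dev/null
python3 -m creep '[[[0,0,0],[0,0,-0.12],255],[[0,0,0],[0,0,-0.12],255],[[0,0,0],[0,0,-0.12],255],[[0,0,0],[0,0,-0.12],255],[[0,0,0],[0,0,-0.12],255]]'>/dev/null
python3 -m creep '[[[0,0,0],[0,0,-0.12],255],[[0,0,0],[0,0,-0.12],255],[[0,0,0],[0,0,-0.12],255],[[0,0,0],[0,0,-0.12],255],[[0,0,0],[0,0,-0.12],255]]'>/dev/null
python3 -m creep '[[[0,0,0],[0,0,-0.12],255],[[0,0,0],[0,0,-0.12],255],[[0,0,0],[0,0,-0.12],255],[[0,0,0],[0,0,-0.12],255],[[0,0,0],[0,0,-0.12],255]]'>/dev/null
python3 -m creep '[[[0,0,0],[0,0,-0.12],255],[[0,0,0],[0,0,-0.12],255],[[0,0,0],[0,0,-0.12],255],[[0,0,0],[0,0,-0.12],255],[[0,0,0],[0,0,-0.12],255]]'>/dev/null
python3 -m creep '[[[0,0,0],[0,0,-0.12],255],[[0,0,0],[0,0,-0.027],255],[[0,0,0],[0,0,0],255],[[0,0,0],[0,0,0],255]]'
```

```text
clock: 8.27
ee_pos: [0.6216, -0.0086, 0.3237]
eef_rot: [[0.999, -0.033, 0.001], [-0.033, -0.999, -0.0], [0.001, -0.0, -1.0]]
wrist_force: [-0.0, -0.8, -0.1]
opening: 0.103
clock: 10.68
ee_pos: [0.6213, -0.0103, 0.3232]
eef_rot: [[-1.0, 0.029, 0.001], [0.029, 1.0, -0.0], [-0.001, -0.0, -1.0]]
wrist_force: [-0.8, 0.1, -0.2]
opening: 0.106
```

```bash
python3 -m creep '[[[0,0,3.5],[0,0,0],255],[[0,0,3.5],[0,0,0],255],[[0,0,3.5],[0,0,0],255],[[0,0,3.5],[0,0,0],255],[[0,0,1.8],[0,0,0],255]]' >/dev/null
python3 -m creep '[[[0,0,0],[0,0,0],255],[[0,0,0],[0,0,0],255]]'
python3 - <<'E'
from h import *
t=ctrl.snapshot("top")["img"];s=ctrl.snapshot("scene")["img"]
c=lambda im,x,y,w,h,k=4: cv2.resize(im[y:y+h,x:x+w],(w*k,h*k),interpolation=cv2.INTER_CUBIC)
cv2.imwrite("pics/m2.png",np.hstack([c(t,290,170,100,110),c(s,265,170,100,110)]))
E
```

```text
clock: 11.27
ee_pos: [0.6215, -0.0103, 0.1649]
eef_rot: [[-1.0, 0.029, -0.001], [0.029, 1.0, 0.0], [0.001, 0.0, -1.0]]
wrist_force: [0.3, 0.4, -0.2]
opening: 0.11
```

View pics/m2.png

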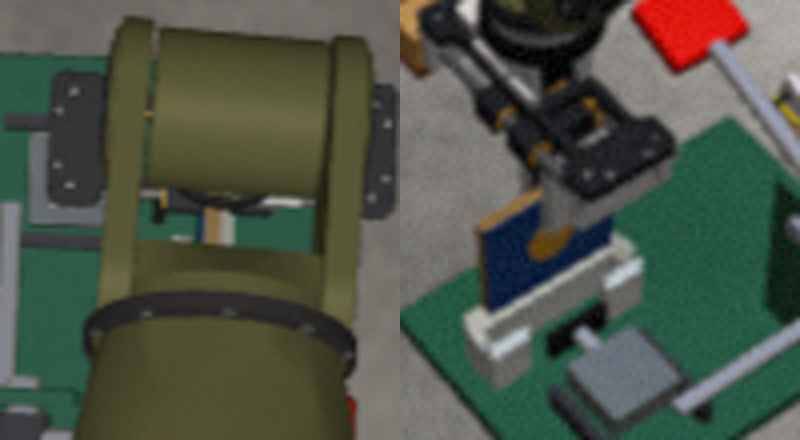

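The blue face and brass spot look towards the pad. In the crop, the panel's lower left corner is at (487,310) and its upper corner at (478,228). I'll check where that corner is in world coordinates.

```bash
python3 -c "
from h import *
A=lambda x,y:(265+(x-400)/4-.375,170+y/4-.375)
print('bottom corner',plane('scene',A(487,310),.085),'top corner',plane('scene',A(480,228),.175),plane('scene',A(540,190),.175))
print('expected blue corner',.6215+.05,-.0103+.005-.0014)
print('rim', [plane('scene',A(*p),.069) for p in [(465,317),(613,228),(643,260)]])
"
```

```text
bottom corner [ 0.6725 -0.0128  0.085 ] top corner [ 0.6735 -0.0122  0.175 ] [ 0.626  -0.0129  0.175 ]
expected blue corner 0.6715000000000001 -0.0067
rim [array([ 0.6811, -0.0268,  0.069 ]), array([ 0.5581, -0.0239,  0.069 ]), array([0.5592, 0.01  , 0.069 ])]
```

```bash
python3 -m creep '[[[0,0,1],[0,0,0],255],[[0,0,1],[0,0,0],255],[[0,0,0.5],[0,0,0],255],[[0,0,0.5],[0,0,0],255],[[0,0,0],[0,0,0],255]]'
python3 -m creep '[[[0,0,0.4],[0,0,0],255],[[0,0,0.4],[0,0,0],255],[[0,0,0.4],[0,0,0],255],[[0,0,0],[0,0,0],255]]'

```

```text
clock: 11.78
ee_pos: [0.621, -0.0102, 0.1331]
eef_rot: [[-1.0, 0.028, -0.002], [0.028, 1.0, 0.0], [0.002, 0.0, -1.0]]
wrist_force: [-0.3, -0.1, -1.2]
opening: 0.107
clock: 12.12
ee_pos: [0.6211, -0.0103, 0.1215]
eef_rot: [[-1.0, 0.028, -0.001], [0.028, 1.0, 0.0], [0.001, 0.0, -1.0]]
wrist_force: [0.1, -0.7, -0.8]
opening: 0.108
```

```bash
python3 -m creep '[[[0,0,0.4],[0,0,0],255],[[0,0,0.4],[0,0,0],255],[[0,0,0.4],[0,0,0],255],[[0,0,0.4],[0,0,0],255],[[0,0,0],[0,0,0],255]]'
python3 -m creep '[[[0,0,0.3],[0,0,0],255],[[0,0,0.2],[0,0,0],255],[[0,0,0],[0,0,0],255]]'

```

```text
clock: 12.53
ee_pos: [0.621, -0.0103, 0.1054]
eef_rot: [[-1.0, 0.028, -0.001], [0.028, 1.0, 0.0], [0.001, 0.0, -1.0]]
wrist_force: [-0.9, 0.9, -0.8]
opening: 0.108
clock: 12.78
ee_pos: [0.6213, -0.0103, 0.101]
eef_rot: [[-1.0, 0.028, -0.001], [0.028, 1.0, 0.0], [0.001, 0.0, -1.0]]
wrist_force: [-0.4, 1.0, -2.1]
opening: 0.104
```

```bash
python3 -m creep '[[[0,0,0.1],[0,0,0],255],[[0,0,0.05],[0,0,0],255],[[0,0,0],[0,0,0],255]]'
python3 -m creep '[[[0,0,0],[0,0,0],160],[[0,0,0],[0,0,0],160],[[0,0,0],[0,0,0],160],[[0,0,0],[0,0,0],160],[[0,0,0],[0,0,0],160]]'
python3 -m creep '[[[0,0,0],[0,0,0],160],[[0,0,0],[0,0,0],160],[[0,0,-0.5],[0,0,0],160],[[0,0,-1],[0,0,0],160],[[0,0,-2],[0,0,0],160]]'
python3 -m creep '[[[0,0,-3.5],[0,0,0],160],[[0,0,-3.5],[0,0,0],160],[[0,0,-3.5],[0,0,0],160],[[0,0,-3.5],[0,0,0],160],[[0,0,-3.5],[0,0,0],160]]'
```

```text
clock: 13.03
ee_pos: [0.6215, -0.0103, 0.1004]
eef_rot: [[-1.0, 0.028, 0.0], [0.028, 1.0, -0.0], [-0.0, -0.0, -1.0]]
wrist_force: [-1.3, -0.2, 3.2]
opening: 0.104
clock: 13.45
ee_pos: [0.6214, -0.0103, 0.0999]
eef_rot: [[-1.0, 0.028, -0.0], [0.028, 1.0, -0.0], [0.0, -0.0, -1.0]]
wrist_force: [0.0, 0.5, -0.7]
opening: 0.37
clock: 13.87
ee_pos: [0.6207, -0.0102, 0.1342]
eef_rot: [[-1.0, 0.028, -0.003], [0.028, 1.0, 0.0], [0.003, 0.0, -1.0]]
wrist_force: [-0.9, 0.8, 0.3]
opening: 0.372
clock: 14.28
ee_pos: [0.6209, -0.0102, 0.3131]
eef_rot: [[-1.0, 0.028, 0.001], [0.028, 1.0, -0.0], [-0.001, -0.0, -1.0]]
wrist_force: [0.5, 0.7, -0.5]
opening: 0.376
```

```bash
python3 -m creep '[[[3.1,-1.11,0],[0,0,0],255],[[3.1,-1.11,0],[0,0,0],255],[[3.1,-1.11,0],[0,0,0],255],[[3.1,-1.11,0],[0,0,0],255],[[3.1,-1.11,0],[0,0,0],255]]'
python3 -m creep '[[[0,0,0],[0,0,0.12],255],[[0,0,0],[0,0,0.12],255],[[0,0,0],[0,0,0.12],255],[[0,0,0],[0,0,0.12],255],[[0,0,0],[0,0,0.12],255]]'>/dev/null
python3 -m creep '[[[0,0,0],[0,0,0.12],255],[[0,0,0],[0,0,0.12],255],[[0,0,0],[0,0,0.12],255],[[0,0,0],[0,0,0.12],255],[[0,0,0],[0,0,0.12],255]]'>/dev/null
python3 -m creep '[[[0,0,0],[0,0,0.12],255],[[0,0,0],[0,0,0.12],255],[[0,0,0],[0,0,0.12],255],[[0,0,0],[0,0,0.011],255],[[0,0,0],[0,0,0],255]]'
python3 - <<'E'
from h import *
t=ctrl.snapshot("top")["img"];s=ctrl.snapshot("scene")["img"]
c=lambda im,x,y,w,h,k=4: cv2.resize(im[y:y+h,x:x+w],(w*k,h*k),interpolation=cv2.INTER_CUBIC)
cv2.imwrite("pics/m3.png",np.hstack([c(t,290,170,100,130),c(s,265,150,100,130)]))
E
```

```text
clock: 14.7
ee_pos: [0.4632, -0.0617, 0.3108]
eef_rot: [[-1.0, 0.028, 0.001], [0.028, 1.0, -0.0], [-0.001, -0.0, -1.0]]
wrist_force: [0.5, -1.0, 1.2]
opening: 0.053
clock: 15.95
ee_pos: [0.4649, -0.0615, 0.3107]
eef_rot: [[0.025, 1.0, 0.001], [1.0, -0.025, -0.0], [-0.0, 0.001, -1.0]]
wrist_force: [-0.3, -0.9, 0.3]
opening: 0.004
```

View pics/m3.png

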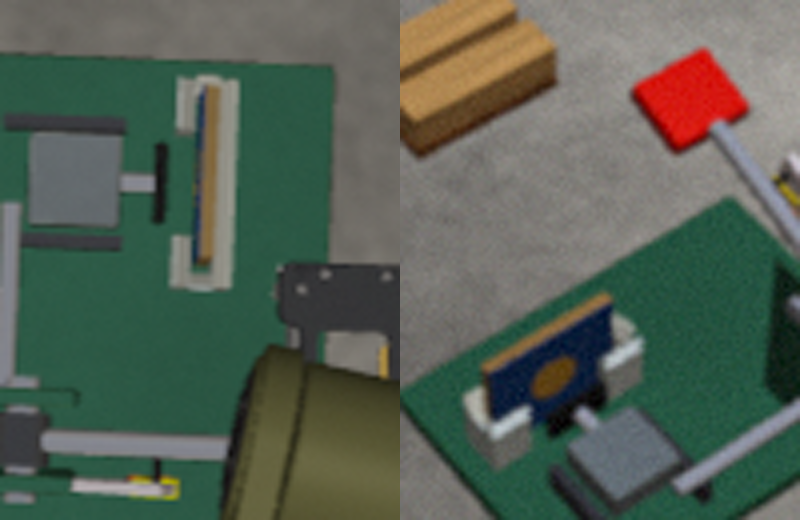

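The panel stands in the slot with its blue face to the pad, and the lever is up. In the top crop its upper edge runs from (211,86) to (206,263). In the scene crop it runs from (484,366) to (611,297). I'll check the height of that edge.

```bash
python3 -c "
from h import *
A=lambda x,y:(290+x/4-.375,170+y/4-.375)
B=lambda x,y:(265+(x-400)/4-.375,150+y/4-.375)
a=tri(A(211,86),B(484,364));b=tri(A(206,263),B(610,296));print(a,b,(a[0]+b[0])/2)
print(plane('top',A(211,86),.11),plane('top',A(206,263),.11))
"
```

```text
(array([ 0.6735, -0.0122,  0.1156]), np.float64(0.0004250363949758787)) (array([ 0.5716, -0.0104,  0.1069]), np.float64(0.00022005204167865327)) [ 0.6226 -0.0113  0.1112]
[ 0.6741 -0.0122  0.11  ] [ 0.5715 -0.0104  0.11  ]
```

```bash
python3 -m creep '[[[0,0,2.5],[0,0,0],255],[[0,0,2.5],[0,0,0],255],[[0,0,2.5],[0,0,0],255],[[0,0,1],[0,0,0],255],[[0,0,0],[0,0,0],255]]'
python3 -m creep '[[[0,0,0.8],[0,0,0],255],[[0,0,0.8],[0,0,0],255],[[0,0,0.8],[0,0,0],255],[[0,0,0.8],[0,0,0],255],[[0,0,0.8],[0,0,0],255]]'
python3 -m creep '[[[0,0,0.8],[0,0,0],255],[[0,0,0.8],[0,0,0],255],[[0,0,0.8],[0,0,0],255],[[0,0,0.8],[0,0,0],255],[[0,0,0.8],[0,0,0],255]]'
python3 -m creep '[[[0,0,0.8],[0,0,0],255],[[0,0,0.7],[0,0,0],255],[[0,0,0.4],[0,0,0],255],[[0,0,0],[0,0,0],255],[[0,0,0],[0,0,0],255]]'
python3 - <<'E'
from h import *
t=ctrl.snapshot("top")["img"];s=ctrl.snapshot("scene")["img"]
c=lambda im,x,y,w,h,k=4: cv2.resize(im[y:y+h,x:x+w],(w*k,h*k),interpolation=cv2.INTER_CUBIC)
cv2.imwrite("pics/m4.png",np.hstack([c(t,290,170,80,130),c(s,265,150,120,130)]))
E
```

```text
clock: 16.47
ee_pos: [0.4642, -0.0613, 0.2233]
eef_rot: [[0.026, 1.0, -0.003], [1.0, -0.026, 0.001], [0.001, -0.003, -1.0]]
wrist_force: [0.4, 0.3, 0.0]
opening: 0.006
clock: 16.88
ee_pos: [0.4659, -0.062, 0.1861]
eef_rot: [[0.027, 1.0, 0.004], [1.0, -0.027, -0.001], [-0.001, 0.004, -1.0]]
wrist_force: [-0.0, -1.9, 5.0]
opening: 0.002
clock: 17.3
ee_pos: [0.4661, -0.0619, 0.1462]
eef_rot: [[0.028, 1.0, 0.004], [1.0, -0.028, -0.001], [-0.001, 0.004, -1.0]]
wrist_force: [-0.4, 2.4, 11.4]
opening: -0.001
clock: 17.72
ee_pos: [0.4661, -0.0615, 0.1273]
eef_rot: [[0.027, 1.0, 0.003], [1.0, -0.027, -0.0], [-0.0, 0.003, -1.0]]
wrist_force: [-1.0, 1.5, 8.2]
opening: 0.008
```

View pics/m4.png

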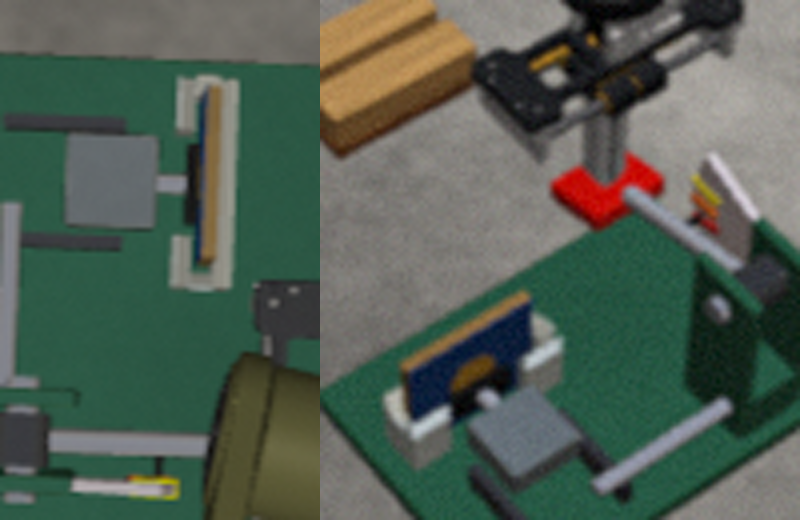

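The pad has reached the panel. Its block moved from x=29–121 to 66–157 in the crop, about 21.7 mm, so the lever is at about 0.54 rad. The height model gives 0.56. I need about 6–7 mm more.

```bash
python3 -m creep '[[[0,0,0.3],[0,0,0],255],[[0,0,0.3],[0,0,0],255],[[0,0,0.1],[0,0,0],255],[[0,0,0],[0,0,0],255],[[0,0,0],[0,0,0],255]]'
python3 -m creep '[[[0,0,0],[0,0,0],255],[[0,0,0],[0,0,0],255],[[0,0,0],[0,0,0],255],[[0,0,0],[0,0,0],255],[[0,0,0],[0,0,0],255]]'
python3 - <<'E'
from h import *
t=ctrl.snapshot("top")["img"];s=ctrl.snapshot("scene")["img"]
c=lambda im,x,y,w,h,k=4: cv2.resize(im[y:y+h,x:x+w],(w*k,h*k),interpolation=cv2.INTER_CUBIC)
cv2.imwrite("pics/m5.png",np.hstack([c(t,290,170,80,130),c(s,265,150,120,130)]))
# block edges along row of block, before / middle / now
def edge(im,r0,r1,x0,x1):
    p=im[r0:r1,x0:x1].mean((0,2)); return x0+np.abs(np.diff(p)), p
old=cv2.imread("pics/top0.png")
for n,i in(("old",old),("now",t)): print(n,i[208:212,290:340].mean((0,2)).astype(int), i[208:212,290:340,1].mean(0).astype(int)-i[208:212,290:340,2].mean(0).astype(int))
E
```

```text
clock: 18.23
ee_pos: [0.4662, -0.0614, 0.1207]
eef_rot: [[0.027, 1.0, 0.004], [1.0, -0.027, -0.0], [-0.0, 0.004, -1.0]]
wrist_force: [-1.0, 3.4, 11.8]
opening: 0.002
clock: 18.65
ee_pos: [0.4663, -0.0615, 0.1208]
eef_rot: [[0.027, 1.0, 0.004], [1.0, -0.027, -0.0], [-0.0, 0.004, -1.0]]
wrist_force: [-1.5, 2.5, 10.8]
opening: 0.004
old [ 63  64  63  64  64  64  61  89 104 100 100 100 101 101 101 102 102 101
 101 101 101 101 100 101 101 101 101 100 101  96  79  65  66  65  65  65
  64  64  50  26  24  32  54  65  65  65  65  64  64  64] [45 44 44 44 44 44 43 16  7  6  6  7  7  6  7  6  6  6  7  7  6  7  6  7
  6  6  6  7  7  6 20 44 44 45 45 45 43 44 31  4  0 10 34 43 43 44 44 44
 43 43]
now [ 67  67  67  67  67  67  67  68  67  67  68  68  68  67  68  68  61  91
 108 104 105 105 106 105 106 106 106 106 105 105 105 106 105 105 105 105
 105 105 105  95  76  68  69  67  67  69  51  22  25  34] [46 44 45 46 45 44 45 45 45 44 46 45 46 46 45 46 40 14  8  6  7  7  7  7
  7  7  7  7  6  7  6  6  7  7  6  6  7  6  7 10 27 47 45 46 45 45 31  1
 -1 -5]
```

View pics/m5.png

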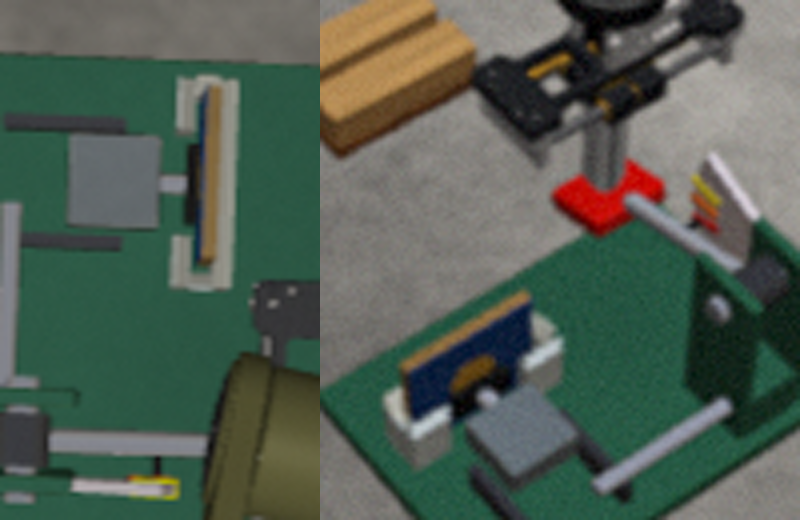

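The slide has now moved 9.9 px, about 23.6 mm, which puts the lever at about 0.59 rad. The push is about 11 N. I'll hold a little longer and hand in.

```bash
python3 -m creep '[[[0,0,0],[0,0,0],255],[[0,0,0],[0,0,0],255],[[0,0,0],[0,0,0],255],[[0,0,0],[0,0,0],255],[[0,0,0],[0,0,0],255]]'; python3 -c "
from workcell import ctrl
print(ctrl.close_job())"
```

```text
clock: 19.17
ee_pos: [0.4663, -0.0614, 0.1207]
eef_rot: [[0.027, 1.0, 0.004], [1.0, -0.027, -0.0], [-0.0, 0.004, -1.0]]
wrist_force: [-1.6, 2.7, 12.0]
opening: 0.007
the job is handed in; nothing more can be done
None
```

I took the panel out of the rack, turned it half round and stood it in the press slot with its blue face to the pad. After letting go of it, I pushed the paddle past two clicks to the third. I handed the job in at 19.2 s with the lever still held; `ctrl.close_job()` gives no verdict, so I don't know how it was judged.

- **Lever:** the slide had moved about 23.6 mm, which puts the lever at about 0.59 rad (0.6 is the third click). Fingertip height agreed, and the push read about 12 N, as expected there.
- **Panel:** before the push its top edge averaged 111 mm above the table (110 means fully seated). It was about 1–2 mm from the slot centre. The two ends measured 116 and 107 mm, which disagree; I put that down to pixel noise, because the panel looks level in the pictures.
- **Pad:** the pictures show it against the blue face. I did not measure the squeeze; from the pad travel and spring rate I expect roughly 4 N.
- **Other objects:** I kept clear of the tape roll, carton and glue jar, but did not check their positions again at the end.

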